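# Clamp a wood block with the knob under the stand

## Task

On the steel stand, slide the wood block along its fence until its end is fully home against the end stop. Then turn the three-spoke knob under the stand's front edge counterclockwise (seen from above) until its cam grips the block firmly, and stop there: never lean on the block or the knob with more than 25 N. Leave the block home and clamped, let go, and do not disturb the things round about.

Things in the scene. Friction and masses are not known exactly. Their poses are not given: they have to be found in the camera images.
- clamp_stand: Fixed steel stand, open in front: plate 126 x 235 x 10 mm, top 88 mm above the bench, on two side cheeks. Origin on the bench; x points from the front edge (x = -70 mm) to the back, y along the edge, z up; the plate spans y = -115 to 120 mm. On it a fence 12 mm thick, 24 high, 165 long runs along y, its face at about x = 29 mm: reset each time by up to 3 mm, not measured.
- stop_face (a point): Middle of the face of the end stop on the plate, at x = -5, y = 75 mm of the stand, 100 mm above the bench. The stop is a steel block 50 x 14 x 24 mm; its face looks to the stand's -y.
- cam_knob: Three-spoke knob under the plate. Origin on its upright axis (x = -60, y = 20 mm of the stand), at spoke height, 64 mm above the bench; x along the front spoke. 9 mm spokes, 120 degrees apart, end in 16 mm balls 74 mm from the axis. Tightens counterclockwise from above; turns freely at under 3 N on a ball; once its cam bites the push climbs by 1 to 4 N per mm, and 10 to 18 N grips firmly.
- front_ball (a point): Centre of the ball on the spoke that starts in front of the plate's edge, 18 to 35 degrees to the +y side of straight ahead (the stand's -x). Tightening swings it across the front towards -y, in view all the way; pushed from its +y side it alone tightens the cam, 0.8 to 1.7 rad from the loose position (35 degrees), depending on the fence.
- cam_top (a point): Top centre of the knob's shaft above the plate, 108 mm above the bench. Round it sits the cam, a disc 44 mm across, 90 to 104 mm above the bench, 10 mm off the axis, first turned away from the block. Tightened, it presses the block onto the fence, holds by its own friction when let go, and drags the block towards the stop, not away.
- wood_block: Loose wood offcut 70 x 110 x 34 mm (x, y, z), 0.1 to 0.2 kg, flat on the plate between cam and fence, long side along the fence and 1 to 8 mm clear of it, 20 to 45 mm short of the stop. Origin at the centre of its underside; home, that is at y = 20 mm of the stand. It slides with 1 to 2 N.
- tape_measure: Bystander: yellow tape measure 64 x 70 x 36 mm, origin under its centre.
- glue_bottle: Bystander: small white dropper bottle 36 x 35 x 96 mm, standing, origin under its centre.
- oil_bottle: Bystander: small grey-green dropper bottle 32 x 32 x 86 mm, standing, origin under its centre.
Mind the look-alikes: they are no part of the job. What is meant by the wood_block is not black, and is the larger of those in its own colour.

How it is judged:
By the outcome, as a careful person would: the job done as asked, in the order asked, and still so for the second after the job is handed in, with the robot touching nothing.
It also fails if it takes over 69 s, if anything falls off the work surface, if the arm or the gripper's body presses on something with over 40 N, if the wrist force passes 120 N, or if a joint passes its speed limit or range.

## Robot

A 7-joint arm with a two-finger parallel gripper is mounted at the origin on a cart in front of the work surface, level with it; the furniture and walls round the work are solid. World frame = base frame: x ahead of the robot, y to its left, z up, the work surface at z = 0. Lengths are in m, angles in rad, forces in N, time in s.
With the tool pointing down it reaches from about 0.425 to 0.8 m from the base axis. Payload 8.3 kg.
Tool frame: the origin (TCP) lies at the very end of the fingers, on their centre line; the grasp point (between the pads) lies 19 mm behind it; x points along the fingers, y is the direction in which the jaws open and shut, and the axes are right-handed (so a half turn about x gives the same grasp; the last joint's range is limited). The gripper opens to 85 mm and grips with 20 to 120 N. Pads are 22 mm wide; open, the fingers measure 114 mm over their backs; the gripper's body (76 mm by 85 mm) begins 54 mm behind the grasp point. The pads swing forward as they close: fully open they stand 13 mm farther back than shut.
Start: joints at [-0.063, 0.383, 0.016, 1.37, -0.006, 1.388, -0.046], TCP at [0.625, 0, 0.209] pointing down, gripper open.
Joint ranges: [-2.95, 2.95], [-0.25, 2.06], [-1.52, 1.56], [0.18, 2.33], [-1.44, 4.58], [0.02, 2.06], [-3.01, 3.01]. Speed limits (rad/s): [2.39, 2.39, 3.01, 3.01, 3.14, 3.14, 3.14].

## Interface

Orientations are given as a unit quaternion [x, y, z, w].
In Python, from bench import env, eyes gives the robot as it stands.
- The arm moves only by the shell command python3 -m handwheel 'ROWS' [FORCE]. ROWS is JSON, a list of rows, each a list of 5 numbers: the opening in per cent of the stroke, from 0 (shut) to 100 (fully open), then the shift along the world's x, y, z in m, then the turn about the world's z in degrees. A call has 1 to 10 rows; each row is the pose to reach, as a shift and turn from the pose commanded when the call began; what a row does not reach only later rows make up. A row lasts 1/8 s, in which the tool goes at most 62.5 mm and 10.7 degrees, less where a joint would pass 70% of its speed; a pose out of reach is approached as far as the arm can. A call with a gripper value outside its range is refused whole. The fingers move at their own pace and stop on an object; FORCE is the grip in N (left out, the last holds). Time passes only in rows, so rows that repeat a pose let the fingers close. It gives the time, the measured TCP pose, the force and the opening at its end, in the units of the state.
- env.get_state(): the state, without advancing time (a new reading comes with each control period).
- eyes.camera(name): name is "scene" or "side" or "wrist"; returns a dict with "pixels" (384x512x3 uint8, red, green, blue), "fx", "fy", "cx", "cy" (pixels), "k1" (the pictures are not rectified: a ray, as slopes to the right and down, at radius r is drawn at 1 + k1 r^2 times it, then the intrinsics apply), "T" (4x4, takes a point from camera to world coordinates). Camera axes: x right, y down, z forward; pixel columns grow to the right and rows downward; lengths in m; the calibration is good to about 2 mm. A picture is of the moment at which its call begins. There is no depth.
- env.finish_job(): hands the job in, once; it reports no verdict.
The state is a dict: "clock": time; "qpos": joint angles; "qvel": joint speeds; "joint_torque": joint torques, N m; "position": TCP position; "ee_rot": TCP orientation; "contact_force": force on the tool from outside, world axes, zero at the start; "torque": the same for the moment, N m; "finger_gap": opening from 0.0 (shut) to 1.0 (fully open).
Only numpy, scipy, OpenCV 4.12 (cv2) and the standard library are available. Lean on these libraries where they do the work, as an engineer would, in place of code of your own. Each camera call takes 0.05 s, during which the arm holds its last target.

## Working session

There is one attempt and no reset: what is moved stays moved. The work goes in short steps, Python scripts to look and compute and a shell command to move; the robot and the scene stay as the last step left them, time stands still between calls to the robot, and variables do not carry over. Pictures are saved under pics/ and viewed, and the job is handed in when it is done.

```bash
ls; mkdir -p pics
cat > h.py <<'E'
import numpy as np, cv2
from bench import env, eyes
def grab(n,f):
    c=eyes.camera(n); cv2.imwrite('pics/'+f,cv2.cvtColor(c['pixels'],cv2.COLOR_RGB2BGR))
    np.savez('pics/'+f+'.npz',**{k:np.array(v) for k,v in c.items()}); return c
def load(f): return dict(np.load('pics/'+f+'.npz'))
def ray(c,u,v):
    K=np.array([[c['fx'],0,c['cx']],[0,c['fy'],c['cy']],[0,0,1]],float)
    p=cv2.undistortPoints(np.array([[[u,v]]],float),K,np.array([float(c['k1']),0,0,0]))[0,0]
    T=np.array(c['T']); return T[:3,3],T[:3,:3]@np.array([p[0],p[1],1])
def atz(c,u,v,z):
    o,d=ray(c,u,v); return o+d*(z-o[2])/d[2]
def proj(c,P):
    T=np.array(c['T']); q=T[:3,:3].T@(np.array(P,float)-T[:3,3])
    x,y=q[0]/q[2],q[1]/q[2]; s=1+float(c['k1'])*(x*x+y*y)
    return np.array([c['fx']*x*s+c['cx'],c['fy']*y*s+c['cy']])
E
python3 - <<'E'
from h import *
for n in ['scene','side','wrist']:
    c=grab(n,n+'0.png'); print(n,c['fx'],c['k1'],np.array(c['T']).round(3).tolist())
print(env.get_state())
E
```

```text
pics
scene 419.0614038532396 0.00861533262777766 [[0.201, -0.747, 0.633, -0.228], [-0.979, -0.146, 0.139, -0.527], [-0.012, -0.648, -0.761, 0.927], [0.0, 0.0, 0.0, 1.0]]
side 396.3252099774548 -0.1340430427627501 [[-0.247, -0.691, 0.679, -0.377], [-0.969, 0.173, -0.176, -0.163], [0.004, -0.702, -0.712, 1.011], [0.0, 0.0, 0.0, 1.0]]
wrist 277.04502945442385 -0.012460023878894217 [[1.0, 0.002, -0.002, 0.626], [0.001, -0.959, -0.284, 0.072], [-0.002, 0.284, -0.959, 0.373], [0.0, 0.0, 0.0, 1.0]]
{'clock': 0.15, 'qpos': array([-0.06291684,  0.38406463,  0.01638597,  1.37091425, -0.00630087,
        1.38822023, -0.04651522]), 'qvel': array([-0.00023815, -0.00223223,  0.0005025 , -0.00340832, -0.0009255 ,
        0.00205333, -0.00130335]), 'joint_torque': array([ 3.13456680e-03, -6.28150821e+01,  8.46451297e-01, -3.72163582e+01,
        1.68576470e-02,  1.09401988e-02, -6.53258235e-05]), 'position': array([6.24565648e-01, 4.48127219e-05, 2.08195793e-01]), 'ee_rot': array([ 0.49959227,  0.50039864, -0.50037965,  0.49962884]), 'contact_force': array([-1.07790932, -0.05351829, -0.33501013]), 'torque': array([ 0.05037235, -0.01936519, -0.02498737]), 'finger_gap': 1.0016750735275608}
```

View pics/scene0.png

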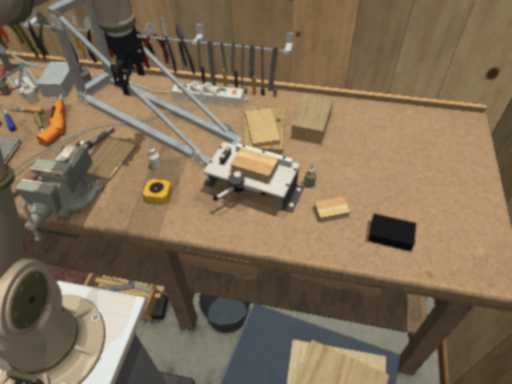

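View pics/side0.png

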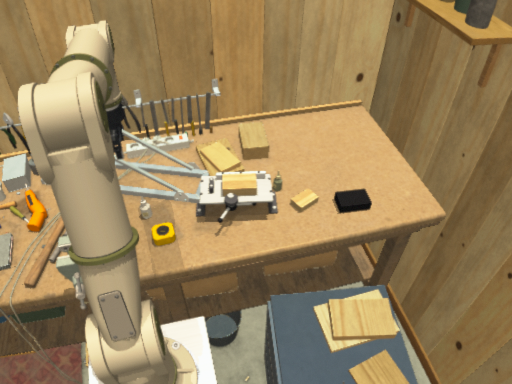

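View pics/wrist0.png

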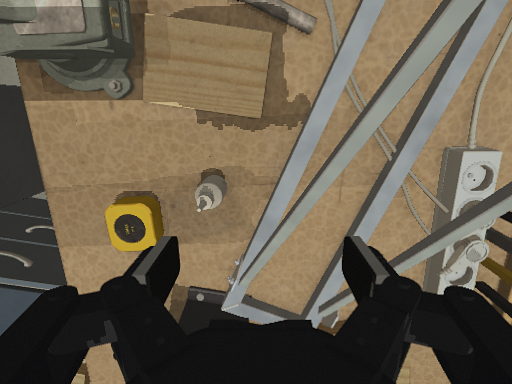

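Run:
```python
import cv2
a=cv2.imread('pics/scene0.png')[120:230,135:335]; cv2.imwrite('pics/sc1.png',cv2.resize(a,None,fx=4,fy=4,interpolation=2))
a=cv2.imread('pics/side0.png')[120:250,130:330]; cv2.imwrite('pics/sd1.png',cv2.resize(a,None,fx=4,fy=4,interpolation=2))
```

```text
(no output)
```

View pics/sc1.png

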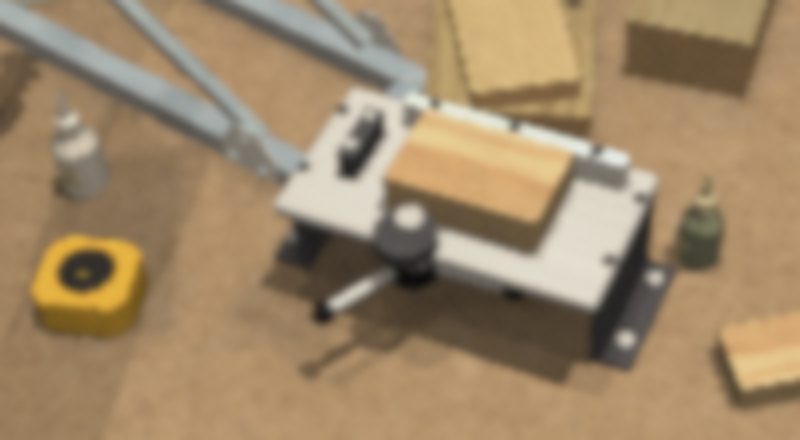

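View pics/sd1.png

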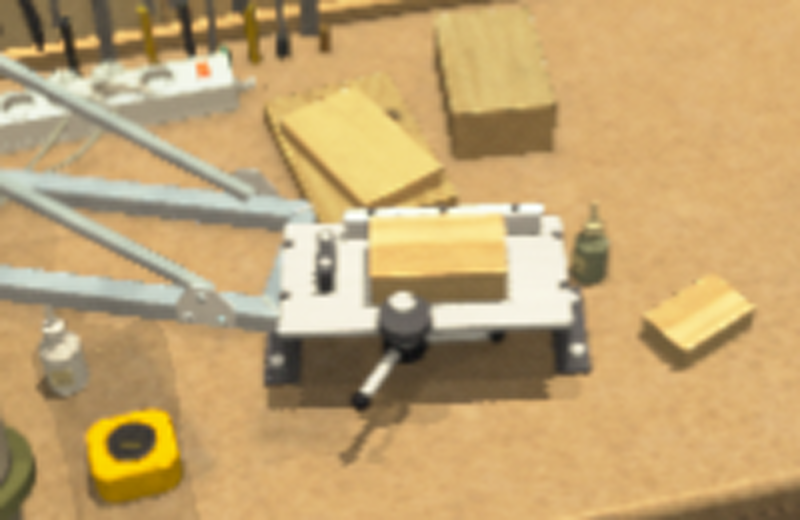

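```bash
cat > fit.py <<'E'
from h import *
from scipy.optimize import least_squares
sc,sd=load('scene0.png'),load('side0.png')
S=lambda x,y:(135+x/4,120+y/4); D=lambda x,y:(130+x/4,120+y/4)
L={'FL':(-.07,.12,.088),'BL':(.056,.12,.088),'FR':(-.07,-.115,.088),'BR':(.056,-.115,.088),'cam':(-.06,.02,.108)}
ob=[(sc,S(275,208),'FL'),(sc,S(350,92),'BL'),(sc,S(598,302),'FR'),(sc,S(658,180),'BR'),(sc,S(409,215),'cam'),
(sd,D(278,332),'FL'),(sd,D(288,224),'BL'),(sd,D(581,322),'FR'),(sd,D(562,220),'BR'),(sd,D(402,300),'cam')]
def W(p,l):
    c,s=np.cos(p[2]),np.sin(p[2]); return np.array([p[0]+c*l[0]-s*l[1],p[1]+s*l[0]+c*l[1],l[2]])
r=lambda p:np.concatenate([proj(c,W(p,L[k]))-uv for c,uv,k in ob])
if __name__=='__main__':
    f=least_squares(r,[.7,-.1,0],loss='soft_l1'); print(f.x,np.degrees(f.x[2]));print(r(f.x).reshape(-1,2).round(1).tolist())
    np.save('pose.npy',f.x)
    for k in ('cam',): print(k,W(f.x,L[k]))
    p=f.x
    def loc(w): c,s=np.cos(p[2]),np.sin(p[2]); d=w[:2]-p[:2]; return np.array([c*d[0]+s*d[1],-s*d[0]+c*d[1]])
    for c,uv,z,n in [(sc,S(322,312),.064,'ball'),(sd,D(361,400),.064,'ball'),
      (sc,S(426,110),.122,'blk BL'),(sc,S(574,152),.122,'blk BR'),(sc,S(538,222),.122,'FR'),(sc,S(386,178),.122,'FL'),
      (sd,D(370,218),.122,'blk BL'),(sd,D(505,216),.122,'blk BR'),(sd,D(507,275),.122,'FR'),(sd,D(370,278),.122,'FL'),
      (sc,S(700,265),.0,'oil base'),(sd,D(592,280),0,'oil base'),(sc,S(80,195),0,'glue'),(sd,D(65,392),0,'glue'),(sc,S(90,270),.036,'tape'),(sd,D(135,440),.036,'tape')]:
        w=atz(c,*uv,z); print(n,w.round(3),'local',loc(w).round(4))
E
python3 fit.py
```

```text
[ 0.53082728 -0.34338527 -0.19262302] -11.036486066075666
[[-1.0, -0.1], [0.6, -1.1], [-0.3, 1.9], [0.8, -0.9], [0.2, 1.0], [0.4, 0.3], [-0.7, -0.1], [-1.3, -0.1], [-0.0, -1.6], [0.7, 0.4]]
cam [ 0.47576563 -0.31226911  0.108     ]
ball [ 0.422 -0.263  0.064] local [-0.1217  0.058 ]
ball [ 0.422 -0.264  0.064] local [-0.1221  0.0569]
blk BL [ 0.563 -0.303  0.122] local [0.0238 0.0455]
blk BR [ 0.543 -0.409  0.122] local [ 0.0244 -0.0624]
FR [ 0.477 -0.397  0.122] local [-0.0426 -0.0634]
FL [ 0.496 -0.292  0.122] local [-0.0441  0.0438]
blk BL [ 0.562 -0.302  0.122] local [0.023  0.0465]
blk BR [ 0.538 -0.41   0.122] local [ 0.0195 -0.0639]
FR [ 0.472 -0.394  0.122] local [-0.0484 -0.0613]
FL [ 0.495 -0.289  0.122] local [-0.046   0.0467]
oil base [ 0.565 -0.501  0.   ] local [ 0.0638 -0.1476]
oil base [ 0.563 -0.498  0.   ] local [ 0.0617 -0.1457]
glue [ 0.545 -0.034  0.   ] local [-0.0456  0.3062]
glue [ 0.544 -0.03   0.   ] local [-0.0468  0.3107]
tape [ 0.449 -0.086  0.036] local [-0.1299  0.2372]
tape [ 0.448 -0.086  0.036] local [-0.1309  0.2372]
```

Run:
```python
from fit import *
from scipy.spatial.transform import Rotation as R
def tri(a,b):
    A=[];B=[]
    for c,uv in ((sc,a),(sd,b)):
        o,d=ray(c,*uv); d/=np.linalg.norm(d); M=np.eye(3)-np.outer(d,d); A.append(M);B.append(M@o)
    x=np.linalg.solve(sum(A),sum(B)); 
    return x.round(3),(proj(sc,x)-a).round(1)
print('bar1 end',tri(S(300,165),D(278,312)))
print('bar2 end',tri(S(422,80),D(312,212)))
print('bar1 gusset',tri(S(248,140),D(205,300)))
print('bar2 gusset',tri(S(375,35),D(252,185)))
print('bar1 far',tri(S(0,15),D(0,280)))
print('big joint',tri((88,98),(128,160)))
print(R.from_quat([.5,.5,-.5,.5]).as_matrix())
```

```text
bar1 end (array([ 0.537, -0.215,  0.067]), array([-0.1,  2.3]))
bar2 end (array([ 0.684, -0.267,  0.028]), array([-0. ,  0.5]))
bar1 gusset (array([ 0.586, -0.159,  0.04 ]), array([-0. ,  0.5]))
bar2 gusset (array([ 0.727, -0.219,  0.032]), array([ 0. , -0.2]))
bar1 far (array([ 0.551, -0.005,  0.151]), array([-0.2,  4.6]))
big joint (array([ 0.359, -0.053,  0.41 ]), array([-0. , -0.5]))
[[ 0.  1.  0.]
 [ 0.  0. -1.]
 [-1.  0.  0.]]
```

Run:
```python
import cv2
a=cv2.imread('pics/scene0.png')[0:200,20:260]; cv2.imwrite('pics/sc2.png',cv2.resize(a,None,fx=3.2,fy=3,interpolation=2))
```

```text
(no output)
```

View pics/sc2.png

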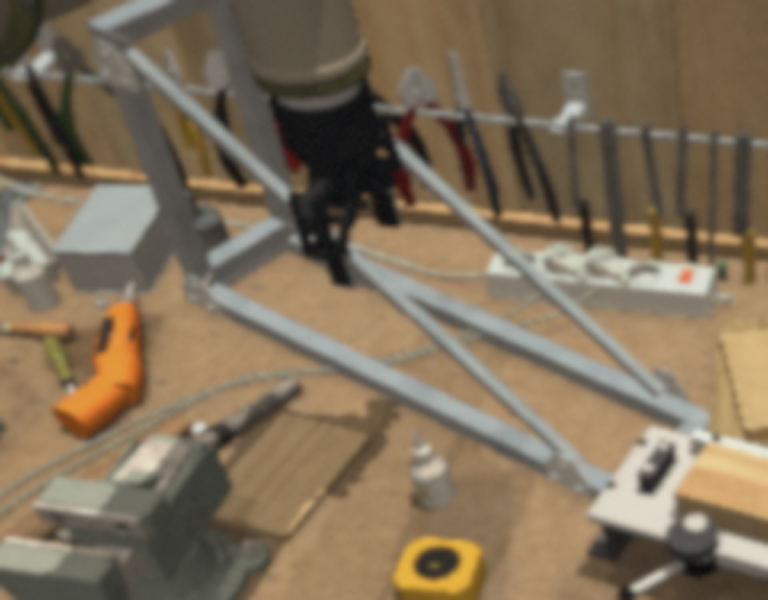

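Candidates for wood_block: the block on the stand at scene (255,163); a smaller block of the same colour at (331,208); the black block at (392,231); boards at (262,128) and (312,118). I choose the one on the stand: its corners measure about 69 x 109 mm and it lies between cam and fence, as the crop confirms. Its end is about 29 mm short of the stop. First I go up, then across, behind its -y end.

```bash
python3 -m handwheel '[[50,0,0,0.05,0],[0,0,-0.03,0.09,0],[0,-0.02,-0.09,0.09,-2],[0,-0.04,-0.15,0.09,-5],[0,-0.06,-0.21,0.09,-8],[0,-0.08,-0.27,0.09,-11],[0,-0.1,-0.33,0.09,-11],[0,-0.12,-0.39,0.09,-11],[0,-0.122,-0.437,0.06,-11],[0,-0.122,-0.437,0.02,-11]]' 40
python3 - <<'E'
from h import *
grab('wrist','wr1.png');grab('side','sd2.png')
s=env.get_state();print(s['position'],s['contact_force'],s['finger_gap'],s['ee_rot'])
E
```

```text
clock: 1.4
position: [0.4999, -0.4427, 0.2277]
ee_rot: [-0.546, -0.447, 0.548, -0.448]
contact_force: [0.7, 0.2, 0.6]
finger_gap: 0.001
[ 0.50043629 -0.43601015  0.22289083] [ 0.02413818  1.81173171 -0.63826044] 0.0003624134832952668 [-0.54524175 -0.45279729  0.54678141 -0.44577588]
```

View pics/wr1.png

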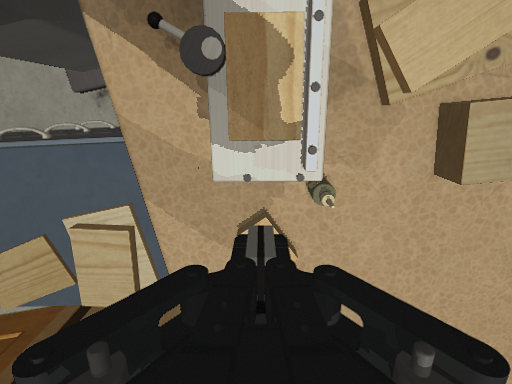

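View pics/sd2.png

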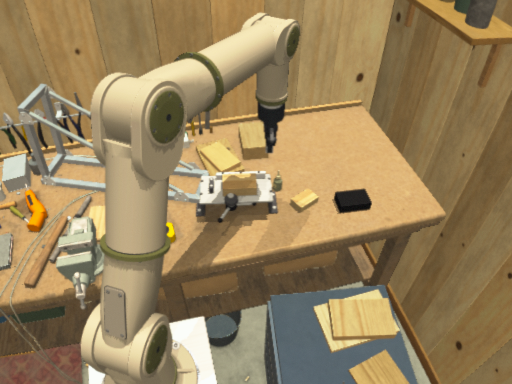

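The wrist view shows the block (228–303, 12–140) square to the fingers (column 262), with the fence to its right and the cam and ball at (202,48) and (154,20). I check the poses with this view.

Run:
```python
from fit import *
p=np.load('pose.npy');c=load('wr1.png')
def loc(w): C,s=np.cos(p[2]),np.sin(p[2]); d=w[:2]-p[:2]; return np.array([C*d[0]+s*d[1],-s*d[0]+C*d[1]])
for n,u,v,z in [('bFL',224,12,.122),('bBL',303,12,.122),('bFR',228,140,.122),('bBR',302,140,.122),('plFR',213,181,.088),('plBR',324,180,.088),('fenceR',305,170,.112),('fenceT',312,0,.112),('camtop',212,48,.108),('ball',154,20,.064),('oiltip',330,201,.086)]:
    w=atz(c,u,v,z); print(n,w.round(4),loc(w).round(4))
print(loc(env.get_state()['position']), W(p,(-.01,-.09,0)),W(p,(-.01,-.046,0)))
```

```text
bFL [ 0.4998 -0.2883  0.122 ] [-0.041   0.0482]
bBL [ 0.5663 -0.3017  0.122 ] [0.0269 0.0477]
bFR [ 0.4781 -0.3953  0.122 ] [-0.0418 -0.0611]
bBR [ 0.5484 -0.4095  0.122 ] [ 0.0299 -0.0615]
plFR [ 0.4461 -0.44    0.088 ] [-0.0647 -0.1111]
plBR [ 0.5701 -0.4637  0.088 ] [ 0.0616 -0.1106]
fenceR [ 0.5479 -0.4419  0.112 ] [ 0.0356 -0.0935]
fenceT [ 0.5775 -0.2914  0.112 ] [0.0359 0.0599]
camtop [ 0.4811 -0.3106  0.108 ] [-0.0551  0.0226]
ball [ 0.4225 -0.2629  0.064 ] [-0.1217  0.0583]
oiltip [ 0.574 -0.491  0.086] [ 0.0706 -0.1366]
[-0.01209737 -0.0967297 ] [ 0.50378316 -0.42980642  0.        ] [ 0.51220626 -0.38662018  0.        ]
```

```bash
python3 -m handwheel '[[0,0.002,0,-0.05,0],[0,0.002,0,-0.09,0],[0,0.002,0,-0.115,0],[0,0.002,0,-0.127,0],[0,0.002,0,-0.127,0],[0,0.002,0,-0.127,0]]'
python3 - <<'E'
from h import *
s=env.get_state();print(s['position'],s['contact_force'])
E
```

```text
clock: 2.25
position: [0.506, -0.4375, 0.104]
ee_rot: [0.546, 0.449, -0.545, 0.451]
contact_force: [-0.8, -0.9, 1.3]
finger_gap: 0.0
[ 0.50595392 -0.43745152  0.10399066] [-0.8416054  -0.91268625  1.29813399]
```

```bash
python3 -m handwheel '[[0,-0.002,0.005,-0.006,0],[0,-0.001,0.010,-0.006,0],[0,0.000,0.015,-0.006,0],[0,0.001,0.019,-0.006,0],[0,0.0015,0.023,-0.006,0],[0,0.002,0.027,-0.006,0],[0,0.003,0.031,-0.006,0],[0,0.0035,0.035,-0.006,0],[0,0.004,0.039,-0.006,0],[0,0.004,0.039,-0.006,0]]'
python3 - <<'E'
from h import *
s=env.get_state();print(s['position'],s['contact_force']); grab('wrist','wr2.png');grab('scene','sc3.png')
a=cv2.imread('pics/sc3.png')[120:230,135:335]; cv2.imwrite('pics/sc3z.png',cv2.resize(a,None,fx=4,fy=4,interpolation=2))
E
```

```text
clock: 3.5
position: [0.5092, -0.3973, 0.096]
ee_rot: [0.546, 0.45, -0.545, 0.45]
contact_force: [-0.4, 0.4, -0.2]
finger_gap: -0.003
[ 0.50923539 -0.39732295  0.09600182] [-0.40892456  0.43023157 -0.19348253]
```

View pics/wr2.png

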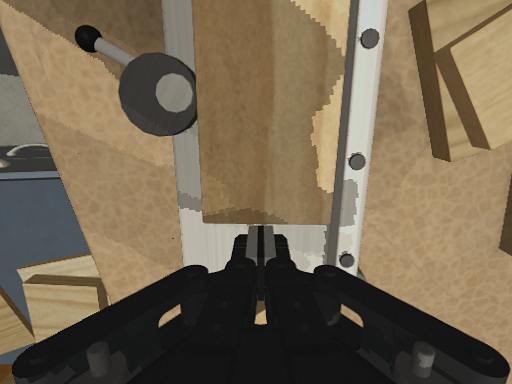

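View pics/sc3z.png

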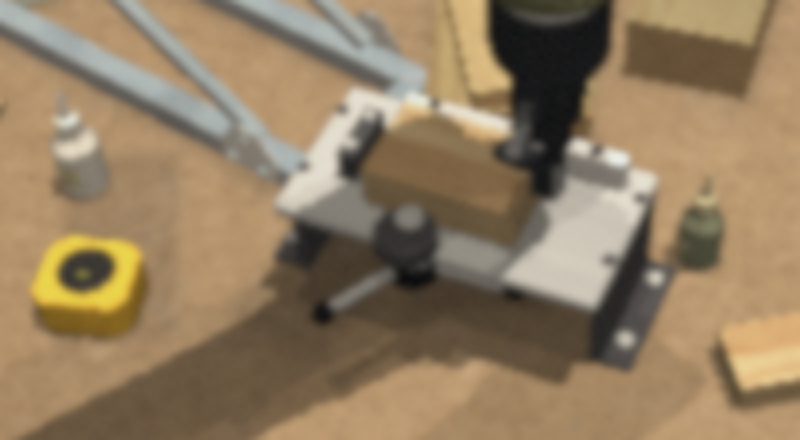

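```bash
python3 -m handwheel '[[0,0.0005,0.003,0,0],[0,0.001,0.006,0,0],[0,0.0015,0.008,0,0],[0,0.0015,0.008,0,0]]'; python3 -m handwheel '[[0,0.0002,0.001,0,0],[0,0.0004,0.002,0,0],[0,0.0004,0.002,0,0]]'
```

```text
clock: 4.1
position: [0.5106, -0.3895, 0.096]
ee_rot: [0.546, 0.45, -0.545, 0.45]
contact_force: [0.6, -0.1, 0.2]
finger_gap: -0.003
clock: 4.47
position: [0.5109, -0.3879, 0.096]
ee_rot: [-0.546, -0.45, 0.546, -0.45]
contact_force: [-0.1, -1.6, 0.1]
finger_gap: 0.001
```

```bash
for i in 1; do python3 -m handwheel '[[0,0.0002,0.001,0,0],[0,0.0002,0.001,0,0],[0,0.0002,0.001,0,0]]'; done;  python3 -m handwheel '[[0,0.0002,0.001,0,0],[0,0.0002,0.001,0,0],[0,0.0002,0.001,0,0]]'
```

```text
clock: 4.85
position: [0.5111, -0.3869, 0.096]
ee_rot: [0.546, 0.45, -0.546, 0.45]
contact_force: [0.4, -0.7, -0.7]
finger_gap: -0.001
clock: 5.22
position: [0.5113, -0.3858, 0.096]
ee_rot: [0.546, 0.45, -0.546, 0.45]
contact_force: [0.4, -0.6, -0.4]
finger_gap: -0.003
```

```bash
python3 -m handwheel '[[0,0.0002,0.001,0,0],[0,0.0002,0.001,0,0],[0,0.0002,0.001,0,0]]'
```

```text
clock: 5.6
position: [0.5115, -0.3848, 0.096]
ee_rot: [0.546, 0.45, -0.546, 0.45]
contact_force: [-1.4, -0.4, 0.1]
finger_gap: -0.002
```

```bash
python3 -m handwheel '[[0,0.0002,0.001,0,0],[0,0.0002,0.001,0,0]]';python3 - <<'E'
from h import *
grab('scene','sc4.png');grab('side','sd4.png')
a=cv2.imread('pics/sc4.png')[130:190,200:290]; b=cv2.imread('pics/sd4.png')[160:220,180:280]
cv2.imwrite('pics/z4.png',np.vstack([cv2.resize(a,(780,290),interpolation=2),cv2.resize(b,(780,290),interpolation=2)]))
E
```

```text
clock: 5.85
position: [0.5116, -0.3842, 0.096]
ee_rot: [-0.546, -0.45, 0.546, -0.45]
contact_force: [-0.1, -2.1, -0.7]
finger_gap: 0.004
```

View pics/z4.png

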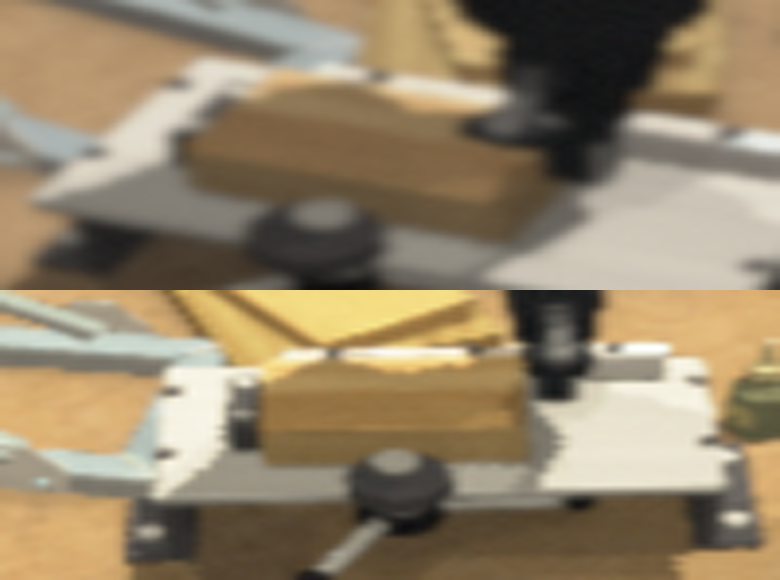

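Both crops show the block end almost at the stop (side crop x≈262, scene crop x≈190). I keep going in 1 mm steps and watch the force.

```bash
python3 -m handwheel '[[0,0.0002,0.001,0,0],[0,0.0002,0.001,0,0],[0,0.0002,0.001,0,0]]'
```

```text
clock: 6.32
position: [0.5117, -0.384, 0.0963]
ee_rot: [-0.546, -0.449, 0.546, -0.45]
contact_force: [-1.0, -5.1, -0.1]
finger_gap: 0.003
```

```bash
python3 -m handwheel '[[0,0.0002,0.001,0,0],[0,0.0002,0.001,0,0],[0,0.0002,0.001,0,0]]'
```

```text
clock: 6.7
position: [0.5116, -0.3839, 0.0965]
ee_rot: [-0.546, -0.449, 0.546, -0.45]
contact_force: [0.3, -7.3, 0.9]
finger_gap: -0.003
```

```bash
python3 -m handwheel '[[0,0.0002,0.001,0,0],[0,0.0002,0.001,0,0],[0,0.0002,0.001,0,0]]'
```

```text
clock: 7.08
position: [0.5116, -0.3838, 0.0967]
ee_rot: [-0.545, -0.448, 0.547, -0.45]
contact_force: [-1.6, -9.4, 0.4]
finger_gap: -0.004
```

Force rose to 9.4 N with no further travel, so the block is home. I back off, rise and look.

```bash
python3 -m handwheel '[[0,-0.003,-0.015,0,0],[0,-0.006,-0.03,0,0],[0,-0.006,-0.03,0.05,0],[0,-0.03,-0.03,0.1,0],[0,-0.05,-0.03,0.12,0],[0,-0.05,-0.03,0.12,0],[0,-0.05,-0.03,0.12,0],[0,-0.05,-0.03,0.12,0]]';python3 - <<'E'
from h import *
from fit import W
p=np.load('pose.npy')
def loc(w): C,s=np.cos(p[2]),np.sin(p[2]); d=w[:2]-p[:2]; return np.array([C*d[0]+s*d[1],-s*d[0]+C*d[1]])
s=env.get_state();print(s['clock'],s['position'],s['contact_force'],s['qpos'].round(2))
grab('wrist','wr5.png')
E
```

```text
clock: 8.07
position: [0.4626, -0.41, 0.214]
ee_rot: [-0.545, -0.451, 0.545, -0.449]
contact_force: [-0.8, -0.0, -0.0]
finger_gap: -0.0
8.075 [ 0.46263246 -0.4099985   0.21404494] [-0.79657916 -0.01667545 -0.01426595] [ 0.49  0.37  0.25  1.39 -0.09  1.4   0.55]
```

View pics/wr5.png

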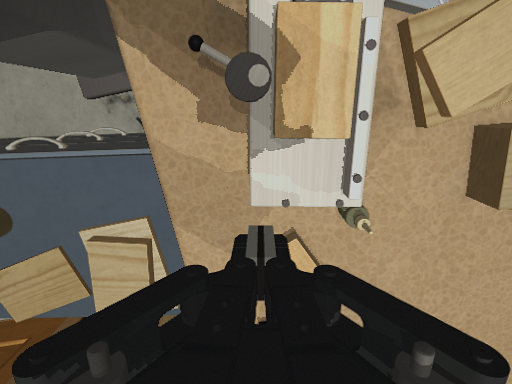

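The block's near end is now at about row 138, with the cam top at (259,75), the ball at (196,43) and the plate corners at (251,205) and (361,206).

Run:
```python
from fit import *
p=np.load('pose.npy');c=load('wr5.png')
def loc(w): C,s=np.cos(p[2]),np.sin(p[2]); d=w[:2]-p[:2]; return np.array([C*d[0]+s*d[1],-s*d[0]+C*d[1]])
for n,u,v,z in [('bFR',275,137,.122),('bBR',350,138,.122),('bFL',278,3,.122),('bBL',362,3,.122),('plFR',251,205,.088),('plBR',361,206,.088),('camtop',259,75,.108),('ball',196,43,.064)]:
    w=atz(c,u,v,z); print(n,w.round(4),loc(w).round(4))
# joint refit incl wrist
ob2=ob+[(c,(251,205),'FR'),(c,(361,206),'BR'),(c,(259,75),'cam')]
wt=[1]*10+[1]*3
r2=lambda q:np.concatenate([(proj(cc,W(q,L[k]))-uv) for cc,uv,k in ob2])
f=least_squares(r2,p,loss='soft_l1');print(f.x,r2(f.x).reshape(-1,2).round(1)[-3:]); print('cam',W(f.x,L['cam']))
np.save('pose2.npy',f.x)
```

```text
bFR [ 0.4852 -0.3666  0.122 ] [-0.0403 -0.0315]
bBR [ 0.5527 -0.3804  0.122 ] [ 0.0286 -0.0322]
bFL [ 0.5064 -0.2611  0.122 ] [-0.0398  0.0761]
bBL [ 0.5734 -0.2738  0.122 ] [0.0285 0.0765]
plFR [ 0.4469 -0.4389  0.088 ] [-0.0641 -0.1098]
plBR [ 0.5673 -0.4631  0.088 ] [ 0.0587 -0.1105]
camtop [ 0.481  -0.3103  0.108 ] [-0.0552  0.0229]
ball [ 0.4237 -0.263   0.064 ] [-0.1206  0.0584]
[ 0.53493157 -0.34115965 -0.18843227] [[-1.6  2.1]
 [ 1.1  1.1]
 [-1.4  0.2]]
cam [ 0.47974    -0.31027452  0.108     ]
```

```bash
cat > tab.py <<'E'
import numpy as np
A=np.array([.479,-.311]); 
def F(P,d=.019,r=.0745):
    a=np.radians(P); return A+r*np.array([-np.cos(a),np.sin(a)])+d*np.array([np.sin(a),np.cos(a)])
if __name__=='__main__':
    print('appr',F(41,.034)); 
    for P in range(45,-61,-5): print(P,F(P).round(4))
E
python3 tab.py
```

```text
appr [ 0.44508014 -0.23646348]
45 [ 0.4398 -0.2449]
40 [ 0.4341 -0.2486]
35 [ 0.4289 -0.2527]
30 [ 0.424  -0.2573]
25 [ 0.4195 -0.2623]
20 [ 0.4155 -0.2677]
15 [ 0.412  -0.2734]
10 [ 0.4089 -0.2794]
5 [ 0.4064 -0.2856]
0 [ 0.4045 -0.292 ]
-5 [ 0.4031 -0.2986]
-10 [ 0.4023 -0.3052]
-15 [ 0.4021 -0.3119]
-20 [ 0.4025 -0.3186]
-25 [ 0.4035 -0.3253]
-30 [ 0.405  -0.3318]
-35 [ 0.4071 -0.3382]
-40 [ 0.4097 -0.3443]
-45 [ 0.4129 -0.3502]
-50 [ 0.4166 -0.3559]
-55 [ 0.4207 -0.3611]
-60 [ 0.4253 -0.366 ]
```

```bash
python3 -m handwheel '[[0,-0.01,0.05,0,-10],[0,-0.02,0.1,0,-20],[0,-0.018,0.15,0,-30],[0,-0.018,0.174,0,-30],[0,-0.018,0.174,-0.05,-30],[0,-0.018,0.174,-0.1,-30],[0,-0.018,0.174,-0.1,-30],[0,-0.018,0.174,-0.1,-30]]';python3 - <<'E'
from h import *
s=env.get_state();print(s['clock'],s['position'],s['contact_force'],s['qpos'].round(2))
grab('wrist','wr6.png');grab('scene','sc6.png')
a=cv2.imread('pics/sc6.png')[120:230,135:335]; cv2.imwrite('pics/sc6z.png',cv2.resize(a,None,fx=4,fy=4,interpolation=2))
E
```

```text
clock: 9.12
position: [0.4452, -0.2373, 0.1174]
ee_rot: [0.644, 0.293, -0.643, 0.294]
contact_force: [0.8, -0.9, 0.6]
finger_gap: 0.004
9.125 [ 0.44516986 -0.23732379  0.11742857] [ 0.80881538 -0.94159697  0.59466908] [ 0.23  0.19  0.22  1.83 -0.05  1.12 -0.25]
```

View pics/sc6z.png

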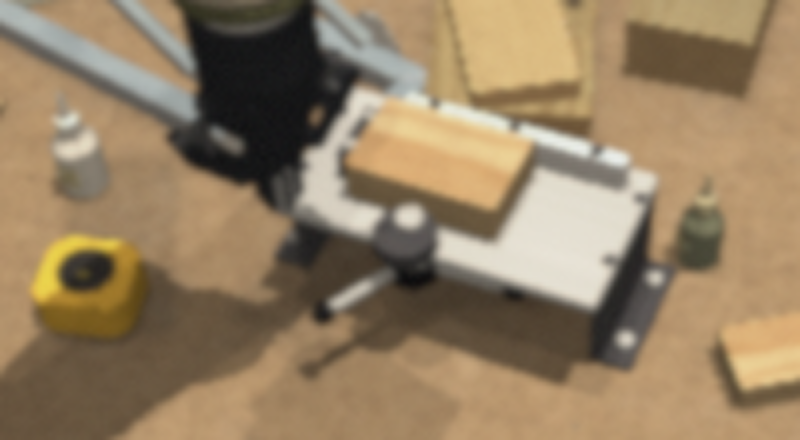

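View pics/wr6.png

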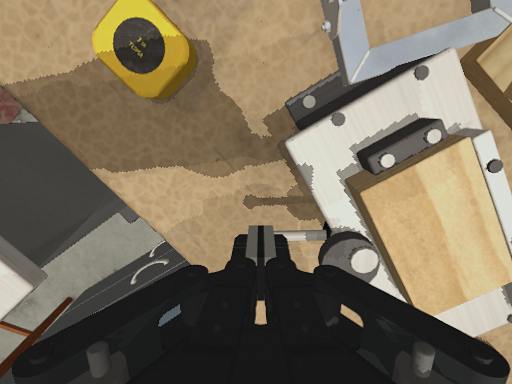

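The scene crop shows the gripper beyond the ball's +y side and the block against the stop; the wrist view confirms the block end flat on the stop at (370–450,150). I descend beside the ball.

```bash
python3 -m handwheel '[[0,0,0,-0.03,0],[0,0,0,-0.05,0],[0,0,0,-0.06,0],[0,0,0,-0.06,0],[0,0,0,-0.06,0]]';python3 - <<'E'
from h import *
s=env.get_state();print(s['clock'],s['position'],s['contact_force'])
grab('side','sd7.png');grab('scene','sc7.png')
a=cv2.imread('pics/sc7.png')[120:230,170:300]; b=cv2.imread('pics/sd7.png')[150:250,170:290]
cv2.imwrite('pics/z7.png',np.hstack([cv2.resize(a,(400,400),interpolation=2),cv2.resize(b,(400,400),interpolation=2)]))
E
```

```text
clock: 9.85
position: [0.4451, -0.2374, 0.0572]
ee_rot: [0.644, 0.293, -0.643, 0.294]
contact_force: [0.7, -0.7, -0.9]
finger_gap: 0.002
9.85 [ 0.44512828 -0.23735958  0.05717742] [ 0.749718   -0.68183458 -0.86491342]
```

View pics/z7.png

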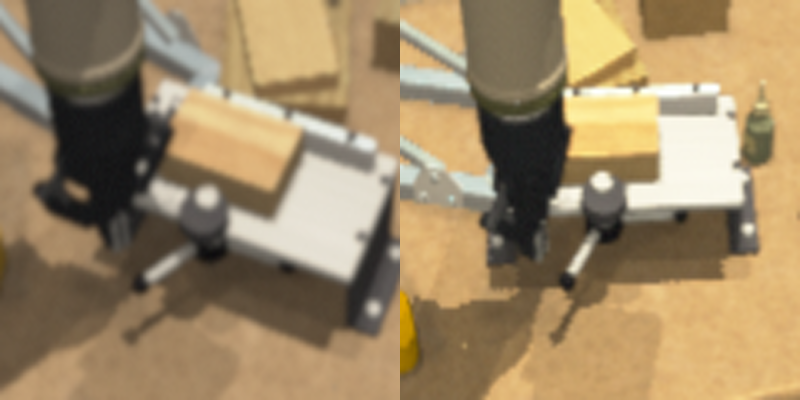

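```bash
python3 -m handwheel '[[0,-0.006,-0.006,0,0],[0,-0.011,-0.011,0,2],[0,-0.0162,-0.0153,0,6],[0,-0.0187,-0.0176,0,8],[0,-0.0211,-0.0199,0,11],[0,-0.0234,-0.0224,0,13],[0,-0.0256,-0.0249,0,16],[0,-0.0276,-0.0276,0,18],[0,-0.0296,-0.0303,0,21],[0,-0.0296,-0.0303,0,21]]';python3 - <<'E'
from h import *
grab('side','sd8.png');grab('scene','sc8.png')
a=cv2.imread('pics/sc8.png')[120:230,170:300]; b=cv2.imread('pics/sd8.png')[150:250,170:290]
cv2.imwrite('pics/z8.png',np.hstack([cv2.resize(a,(400,400),interpolation=2),cv2.resize(b,(400,400),interpolation=2)]))
E
```

```text
clock: 11.2
position: [0.4142, -0.268, 0.0562]
ee_rot: [-0.579, -0.405, 0.58, -0.405]
contact_force: [-0.4, -0.5, 0.1]
finger_gap: -0.002
```

View pics/z8.png

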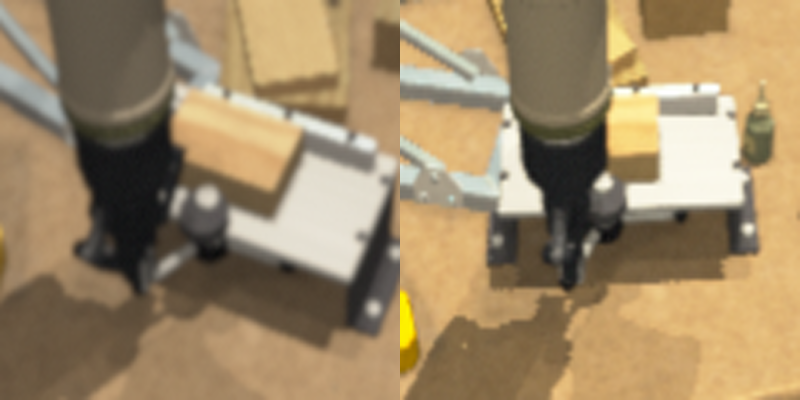

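Run:
```python
from h import *
c=load('sc8.png');d=load('sd8.png')
for n,P in [('ball@30',(.4232,-.263,.064)),('ball@Phi20',(.409,-.2855,.064)),('tip',(.4142,-.268,.056)),('axis',(.479,-.311,.064))]:
    u=proj(c,P);v=proj(d,P);print(n,((u-[170,120])*[400/130,400/110]).round(),((v-[170,150])*[400/120,4]+[400,0]).round())
grab('wrist','wr8.png')
```

```text
ball@30 [140. 283.] [566. 279.]
ball@Phi20 [161. 303.] [593. 287.]
tip [144. 300.] [574. 293.]
axis [210. 235.] [604. 217.]
```

View pics/wr8.png

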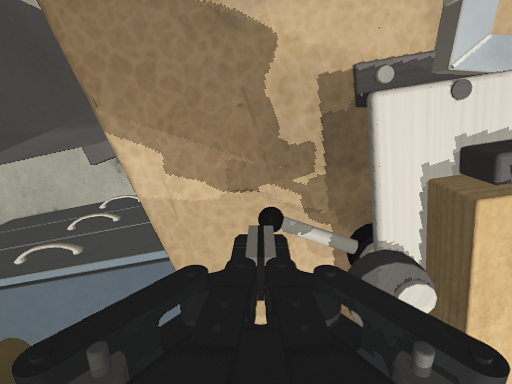

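Run:
```python
from h import *
c=load('wr8.png'); s=env.get_state(); t=s['position']
print('ball',atz(c,270,217,.064),'tcp',t, s['contact_force'])
print('tcp px',proj(c,t),proj(c,t+[0,0,.02]))
w=load('wr6.png');print('tcp px wr6',proj(w,[0.4452,-0.2373,0.1174]),'ball px',proj(w,(.4232,-.263,.064)))
w=load('wr5.png');print('tcp px wr5',proj(w,[0.46263,-0.41,0.214]))
```

```text
ball [ 0.42371735 -0.26157073  0.064     ] tcp [ 0.41461919 -0.26732708  0.0560608 ] [-0.38922815 -0.25318971 -0.60561139]
tcp px [259.28182211 224.62083797] [259.14734338 238.66727127]
tcp px wr6 [259.65868293 225.10616728] ball px [260.03386884 236.04452226]
tcp px wr5 [259.09450278 224.71937305]
```

Run:
```python
from h import *
a=cv2.imread('pics/sc7.png')[165:205,190:230]; b=cv2.imread('pics/sd7.png')[195:235,195:235]
cv2.imwrite('pics/z7b.png',np.hstack([cv2.resize(a,(400,400),interpolation=0),cv2.resize(b,(400,400),interpolation=0)]))
c=load('sc7.png');d=load('sd7.png');P=np.array([.44513,-.23736,.0572])
for h in (0,.01,.02,.03): print(h,((proj(c,P+[0,0,h])-[190,165])*10).round(),((proj(d,P+[0,0,h])-[195,195])*10+[400,0]).round())
```

```text
0 [187. 267.] [557. 225.]
0.01 [184. 243.] [554. 204.]
0.02 [180. 219.] [552. 183.]
0.03 [176. 195.] [549. 162.]
```

View pics/z7b.png

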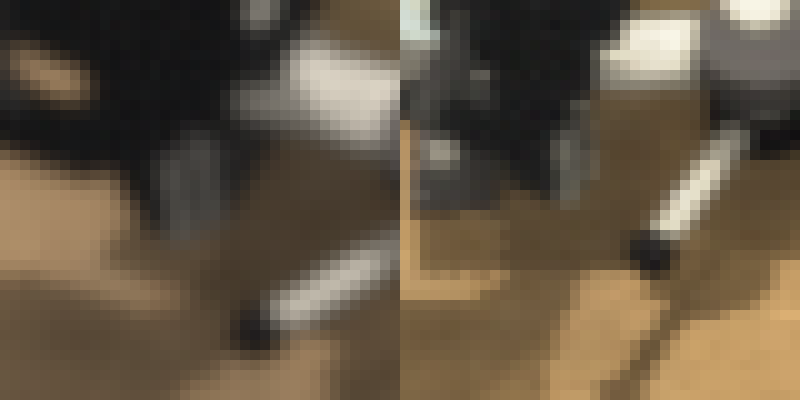

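The ball has not moved: it is still at wrist (270,217), world (0.424,-0.262). The side and scene crops put the true shut fingertip 10–15 mm above the reported TCP, so it passed over the ball. I go back to the +y side and come down lower.

```bash
python3 -m handwheel '[[0,0,0,0.02,0],[0,0.01,0.01,0.02,-7],[0,0.02,0.02,0.02,-14],[0,0.031,0.030,0.02,-21],[0,0.032,0.031,0.02,-21],[0,0.032,0.031,-0.005,-21],[0,0.032,0.031,-0.017,-21],[0,0.032,0.031,-0.017,-21],[0,0.032,0.031,-0.017,-21]]';python3 - <<'E'
from h import *
s=env.get_state();P=s['position'];print(s['clock'],P,s['contact_force'])
c=grab('scene','sc9.png');d=grab('side','sd9.png');grab('wrist','wr9.png')
a=cv2.imread('pics/sc9.png')[165:205,190:230]; b=cv2.imread('pics/sd9.png')[195:235,195:235]
cv2.imwrite('pics/z9.png',np.hstack([cv2.resize(a,(400,400),interpolation=0),cv2.resize(b,(400,400),interpolation=0)]))
for h in (0,.01,.02,.03): print(h,((proj(c,P+[0,0,h])-[190,165])*10).round(),((proj(d,P+[0,0,h])-[195,195])*10+[400,0]).round())
E
```

```text
clock: 12.48
position: [0.4469, -0.2367, 0.0396]
ee_rot: [0.644, 0.293, -0.643, 0.293]
contact_force: [-0.5, -1.1, -0.5]
finger_gap: -0.002
12.475 [ 0.44688739 -0.23666731  0.03958647] [-0.47599767 -1.11291912 -0.54672402]
0 [194. 303.] [558. 257.]
0.01 [190. 279.] [555. 237.]
0.02 [186. 256.] [553. 216.]
0.03 [182. 232.] [551. 196.]
```

View pics/z9.png

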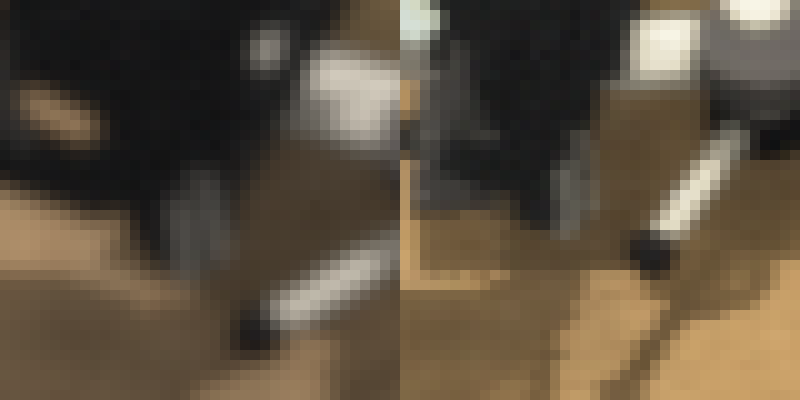

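View pics/wr9.png

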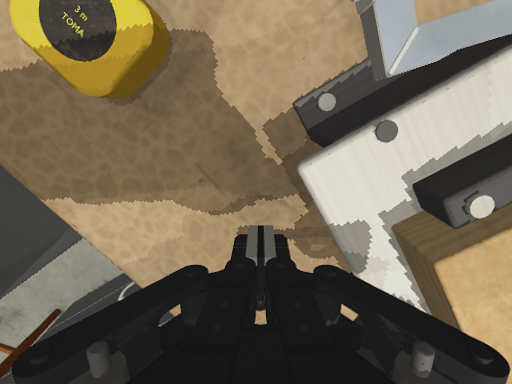

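Run:
```python
from h import *
def tri(c,a,d,b):
    A=[];B=[]
    for cc,uv in ((c,a),(d,b)):
        o,v=ray(cc,*uv); v/=np.linalg.norm(v); M=np.eye(3)-np.outer(v,v); A.append(M);B.append(M@o)
    x=np.linalg.solve(sum(A),sum(B)); return x.round(4),(proj(c,x)-a).round(1)
c=load('sc9.png');d=load('sd9.png')
print('tip',tri(c,(209.7,192.5),d,(211.8,218.5)))
print('ball',tri(c,(215.3,198.2),d,(220.2,220.5)))
```

```text
tip (array([ 0.4435, -0.2402,  0.0548]), array([0. , 0.4]))
ball (array([ 0.42  , -0.2634,  0.0651]), array([0. , 0.3]))
```

```bash
python3 -m handwheel '[[0,-0.003,-0.003,-0.005,0],[0,-0.008,-0.007,-0.005,0],[0,-0.013,-0.012,-0.005,3],[0,-0.018,-0.016,-0.005,6],[0,-0.0205,-0.0183,-0.005,8],[0,-0.0229,-0.0206,-0.005,11],[0,-0.0229,-0.0206,-0.005,11]]';python3 - <<'E'
from h import *
s=env.get_state();P=s['position'];print(s['clock'],P,s['contact_force'])
grab('scene','sc10.png');grab('side','sd10.png');grab('wrist','wr10.png')
a=cv2.imread('pics/sc10.png')[165:205,190:230]; b=cv2.imread('pics/sd10.png')[195:235,195:235];e=cv2.imread('pics/wr10.png')[190:270,200:420]
cv2.imwrite('pics/z10.png',np.vstack([np.hstack([cv2.resize(a,(400,400),interpolation=0),cv2.resize(b,(400,400),interpolation=0)]),cv2.resize(e,(800,200))]))
E
```

```text
clock: 13.5
position: [0.4234, -0.2572, 0.034]
ee_rot: [0.613, 0.353, -0.613, 0.353]
contact_force: [0.4, -0.1, -0.1]
finger_gap: 0.003
13.5 [ 0.42342192 -0.25717411  0.03399528] [ 0.37871013 -0.08534093 -0.11835572]
```

View pics/z10.png

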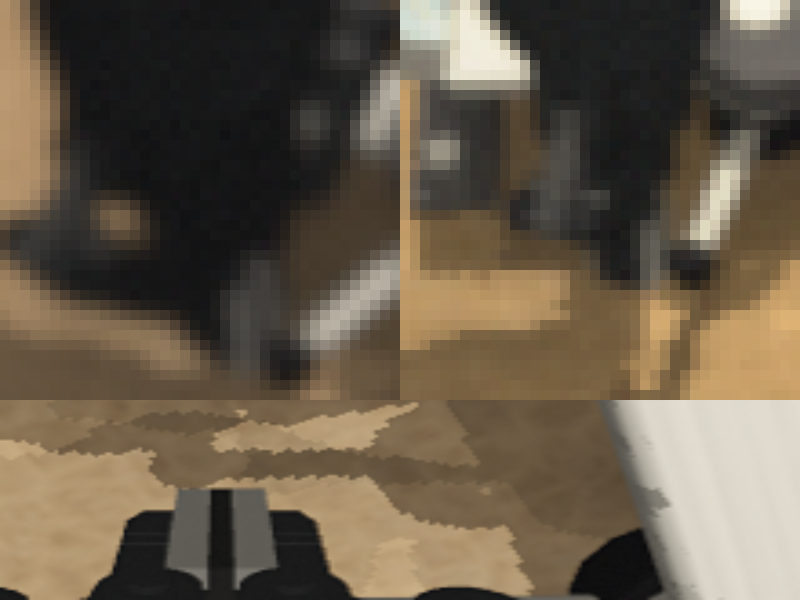

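The ball has moved with the finger (scene crop (290,360), side crop (690,262)). I continue along the arc.

```bash
python3 -m handwheel '[[0,-0.002,-0.0025,0,2],[0,-0.0039,-0.0051,0,5],[0,-0.006,-0.0078,0,7],[0,-0.0079,-0.0105,0,10],[0,-0.0097,-0.0133,0,12],[0,-0.0114,-0.0162,0,15],[0,-0.013,-0.0192,0,17],[0,-0.0145,-0.0222,0,20],[0,-0.0145,-0.0222,0,20]]'
```

```text
clock: 14.78
position: [0.409, -0.279, 0.0339]
ee_rot: [-0.542, -0.454, 0.542, -0.454]
contact_force: [-1.4, 0.4, 0.2]
finger_gap: 0.002
```

```bash
python3 -m handwheel '[[0,-0.0013,-0.0031,0,2],[0,-0.0025,-0.0062,0,5],[0,-0.0025,-0.0062,0,5]]'
```

```text
clock: 15.15
position: [0.4067, -0.2852, 0.0339]
ee_rot: [-0.522, -0.477, 0.522, -0.477]
contact_force: [-0.1, 0.1, 0.8]
finger_gap: 0.0
```

```bash
python3 -m handwheel '[[0,-0.001,-0.0032,0,2],[0,-0.0019,-0.0064,0,5],[0,-0.0019,-0.0064,0,5]]'
```

```text
clock: 15.52
position: [0.4048, -0.2916, 0.0339]
ee_rot: [-0.501, -0.5, 0.501, -0.499]
contact_force: [-0.3, 2.3, 0.0]
finger_gap: -0.003
```

```bash
python3 -m handwheel '[[0,-0.0007,-0.0033,0,2],[0,-0.0014,-0.0066,0,5],[0,-0.0014,-0.0066,0,5]]'
```

```text
clock: 15.9
position: [0.4035, -0.2982, 0.0339]
ee_rot: [0.478, 0.521, -0.478, 0.521]
contact_force: [-0.4, 1.0, -1.0]
finger_gap: -0.003
```

Now at Φ=-5°. I look to confirm that the ball is still in front of the finger and the block still home.

Run:
```python
from h import *
grab('scene','sc11.png');grab('side','sd11.png');grab('wrist','wr11.png')
a=cv2.imread('pics/sc11.png')[130:210,180:300]; b=cv2.imread('pics/sd11.png')[155:235,170:290]
cv2.imwrite('pics/z11.png',np.vstack([cv2.resize(x,(450,300),interpolation=2) for x in (a,b)]))
```

```text
(no output)
```

View pics/z11.png

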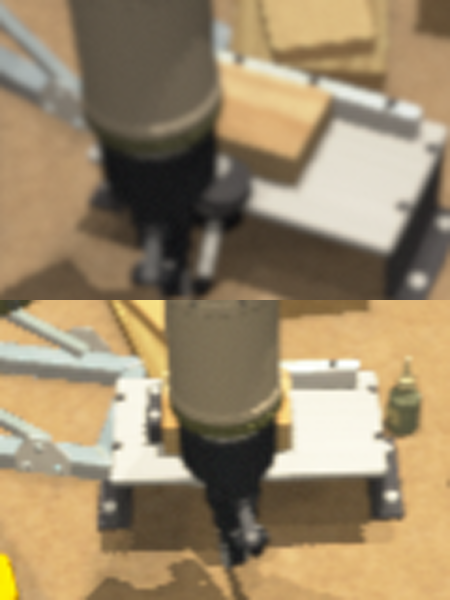

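View pics/wr11.png

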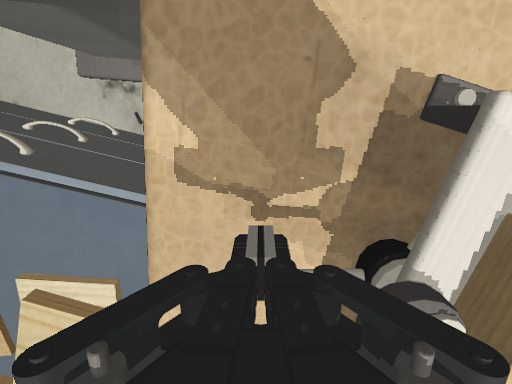

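```bash
python3 -m handwheel '[[0,-0.0004,-0.0033,0,2],[0,-0.0008,-0.0066,0,5],[0,-0.0008,-0.0066,0,5]]'
```

```text
clock: 16.42
position: [0.4027, -0.3048, 0.0339]
ee_rot: [0.455, 0.541, -0.455, 0.541]
contact_force: [0.0, 0.7, -0.4]
finger_gap: -0.003
```

```bash
python3 -m handwheel '[[0,-0.0001,-0.0033,0,2],[0,-0.0002,-0.0067,0,5],[0,-0.0002,-0.0067,0,5]]'
```

```text
clock: 16.8
position: [0.4025, -0.3116, 0.034]
ee_rot: [0.431, 0.561, -0.431, 0.561]
contact_force: [-0.8, 1.3, -0.4]
finger_gap: 0.001
```

```bash
python3 -m handwheel '[[0,0.0002,-0.0033,0,2],[0,0.0004,-0.0067,0,5],[0,0.0004,-0.0067,0,5]]'
```

```text
clock: 17.18
position: [0.4029, -0.3183, 0.034]
ee_rot: [0.406, 0.579, -0.406, 0.579]
contact_force: [-0.6, -0.1, -0.4]
finger_gap: 0.002
```

```bash
python3 -m handwheel '[[0,0.0005,-0.0033,0,2],[0,0.0005,-0.0033,0,2]]'
```

```text
clock: 17.42
position: [0.4034, -0.3215, 0.0339]
ee_rot: [0.396, 0.586, -0.396, 0.586]
contact_force: [-1.2, -0.0, -0.1]
finger_gap: -0.001
```

```bash
python3 -m handwheel '[[0,0.0005,-0.0033,0,3],[0,0.0005,-0.0033,0,3]]'
```

```text
clock: 17.68
position: [0.4039, -0.3248, 0.034]
ee_rot: [0.381, 0.596, -0.381, 0.596]
contact_force: [-1.4, 0.9, -0.3]
finger_gap: 0.0
```

Still free at Φ=-25°. I look again.

Run:
```python
from h import *
grab('scene','sc12.png');grab('side','sd12.png')
a=cv2.imread('pics/sc12.png')[130:210,180:300]; b=cv2.imread('pics/sd12.png')[155:235,170:290]
cv2.imwrite('pics/z12.png',np.vstack([cv2.resize(x,(450,300),interpolation=2) for x in (a,b)]))
```

```text
(no output)
```

View pics/z12.png

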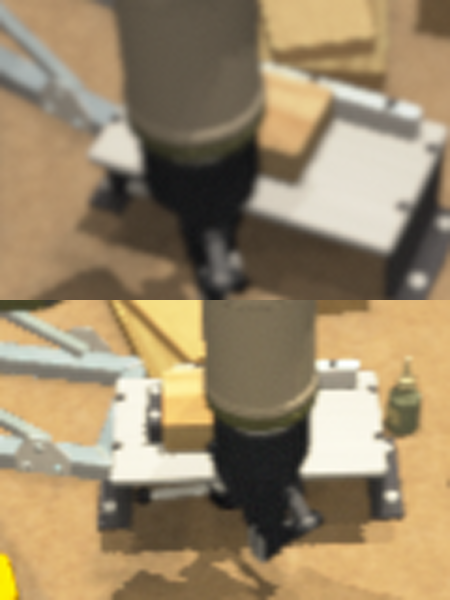

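The second spoke now sticks out at the +y side (side crop (150–205,490)), as a knob turned about 65° would show. The block is still at the stop. I continue.

```bash
python3 -m handwheel '[[0,0.0007,-0.0033,0,2],[0,0.0007,-0.0033,0,2]]'
```

```text
clock: 18.02
position: [0.4046, -0.3281, 0.034]
ee_rot: [0.37, 0.603, -0.37, 0.603]
contact_force: [-1.4, 0.8, -0.3]
finger_gap: 0.002
```

```bash
python3 -m handwheel '[[0,0.0008,-0.0032,0,3],[0,0.0008,-0.0032,0,3]]'
```

```text
clock: 18.27
position: [0.4054, -0.3314, 0.034]
ee_rot: [0.354, 0.612, -0.354, 0.612]
contact_force: [-0.8, 1.0, -0.6]
finger_gap: 0.001
```

```bash
python3 -m handwheel '[[0,0.001,-0.0032,0,2],[0,0.001,-0.0032,0,2]]'
```

```text
clock: 18.52
position: [0.4065, -0.3347, 0.034]
ee_rot: [0.343, 0.618, -0.343, 0.618]
contact_force: [-1.7, 1.5, -0.5]
finger_gap: 0.002
```

```bash
python3 -m handwheel '[[0,0.0011,-0.0032,0,3],[0,0.0011,-0.0032,0,3]]'
```

```text
clock: 18.77
position: [0.4076, -0.3379, 0.034]
ee_rot: [0.327, 0.627, -0.327, 0.627]
contact_force: [-0.7, 0.4, -0.5]
finger_gap: 0.001
```

```bash
python3 -m handwheel '[[0,0.0013,-0.0031,0,2],[0,0.0013,-0.0031,0,2]]'
```

```text
clock: 19.02
position: [0.4089, -0.3411, 0.034]
ee_rot: [0.315, 0.633, -0.316, 0.633]
contact_force: [-1.2, 1.0, -0.8]
finger_gap: 0.003
```

```bash
python3 -m handwheel '[[0,0.0014,-0.003,0,3],[0,0.0014,-0.003,0,3]]'
```

```text
clock: 19.27
position: [0.4102, -0.3441, 0.034]
ee_rot: [0.299, 0.641, -0.299, 0.641]
contact_force: [-1.2, -0.4, -0.2]
finger_gap: -0.0
```

```bash
python3 -m handwheel '[[0,0.0016,-0.003,0,2],[0,0.0016,-0.003,0,2]]'
```

```text
clock: 19.52
position: [0.4119, -0.3471, 0.034]
ee_rot: [0.288, 0.646, -0.288, 0.646]
contact_force: [-1.6, 0.8, 0.0]
finger_gap: 0.003
```

Run:
```python
from h import *
grab('scene','sc13.png');grab('side','sd13.png');grab('wrist','wr13.png')
a=cv2.imread('pics/sc13.png')[130:210,180:300]; b=cv2.imread('pics/sd13.png')[155:235,170:290]
cv2.imwrite('pics/z13.png',np.vstack([cv2.resize(x,(450,300),interpolation=2) for x in (a,b)]))
```

```text
(no output)
```

View pics/z13.png

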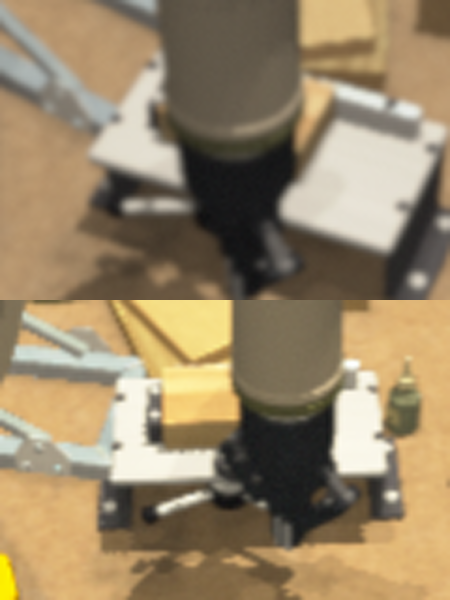

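View pics/wr13.png

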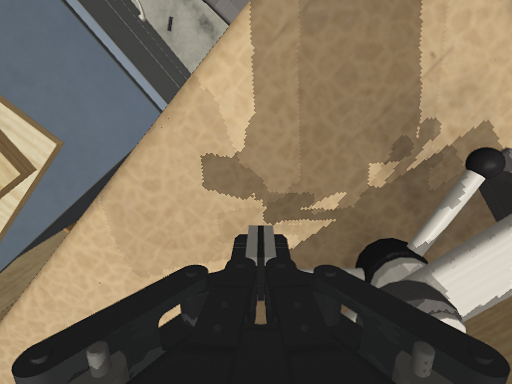

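```bash
cat > ang.py <<'E'
from h import *
A=np.array([.479,-.311])
def ang(f,u,v):
    b=atz(load(f),u,v,.064); d=b[:2]-A; P=np.degrees(np.arctan2(d[1],-d[0])); return b.round(4),np.hypot(*d).round(4),P.round(1),(P-120).round(1)
E
python3 - <<'E'
from ang import *
print(ang('wr13.png',487,162)); print(ang('sd13.png',170+150/3.75,155+(514-300)/3.75)); print(ang('sc13.png',180+105/3.75,130+203/3.75))
E
```

```text
(array([ 0.4655, -0.2366,  0.064 ]), np.float64(0.0756), np.float64(79.7), np.float64(-40.3))
(array([ 0.4622, -0.2388,  0.064 ]), np.float64(0.0742), np.float64(76.9), np.float64(-43.1))
(array([ 0.4651, -0.2302,  0.064 ]), np.float64(0.082), np.float64(80.2), np.float64(-39.8))
```

The measured knob angle (second ball, three views) gives the front spoke at Φ≈-41°±2, which matches the finger at -43°: contact is kept, and the bite must be near. I use smaller steps.

```bash
python3 -m handwheel '[[0,0.0008,-0.0014,0,1],[0,0.0016,-0.0029,0,3],[0,0.0016,-0.0029,0,3]]'
```

```text
clock: 20.05
position: [0.4126, -0.349, 0.0338]
ee_rot: [0.27, 0.654, -0.27, 0.653]
contact_force: [-4.8, 4.3, 3.2]
finger_gap: 0.001
```

```bash
python3 -m handwheel '[[0,0.0009,-0.0014,0,1],[0,0.0018,-0.0028,0,2],[0,0.0018,-0.0028,0,2]]'
```

```text
clock: 20.42
position: [0.4134, -0.3506, 0.0336]
ee_rot: [0.259, 0.66, -0.258, 0.656]
contact_force: [-8.6, 7.6, 8.4]
finger_gap: 0.0
```

```bash
python3 -m handwheel '[[0,0.001,-0.0014,0,1],[0,0.0019,-0.0027,0,3],[0,0.0019,-0.0027,0,3]]'
```

```text
clock: 20.8
position: [0.414, -0.3524, 0.0334]
ee_rot: [0.242, 0.667, -0.24, 0.662]
contact_force: [-14.0, 12.2, 12.5]
finger_gap: 0.0
```

Bite found: the tangential push is now 18.6 N (22 N overall), so I stop and back straight off along the arc.

```bash
python3 -m handwheel '[[0,-0.003,0.0025,0,0],[0,-0.006,0.005,0,0],[0,-0.01,0.008,0,0],[0,-0.015,0.013,0,0],[0,-0.023,0.019,0,0],[0,-0.023,0.019,0,0],[0,-0.023,0.019,0,0]]';python3 - <<'E'
from h import *
s=env.get_state();print(s['clock'],s['position'],s['contact_force'],s['qpos'].round(2))
grab('scene','sc14.png');grab('side','sd14.png');grab('wrist','wr14.png')
a=cv2.imread('pics/sc14.png')[130:210,180:300]; b=cv2.imread('pics/sd14.png')[155:235,170:290]
cv2.imwrite('pics/z14.png',np.vstack([cv2.resize(x,(450,300),interpolation=2) for x in (a,b)]))
E
```

```text
clock: 21.68
position: [0.3942, -0.3364, 0.0341]
ee_rot: [0.242, 0.664, -0.242, 0.665]
contact_force: [-0.2, 0.2, -0.9]
finger_gap: -0.001
21.675 [ 0.39420343 -0.33638877  0.03413903] [-0.24220869  0.23830659 -0.86132372] [ 0.63  0.32  0.01  1.88 -0.    0.95  1.52]
```

View pics/z14.png

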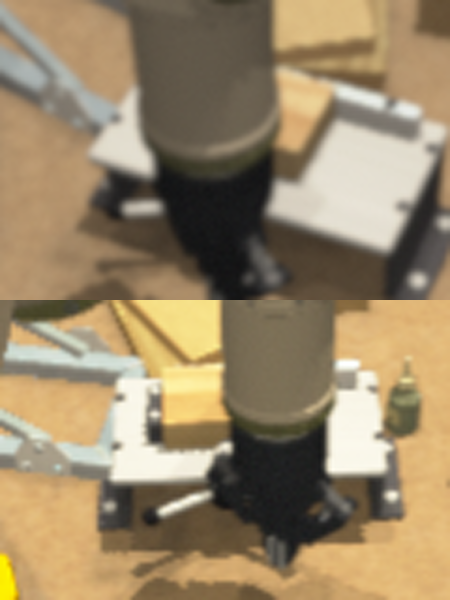

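View pics/wr14.png

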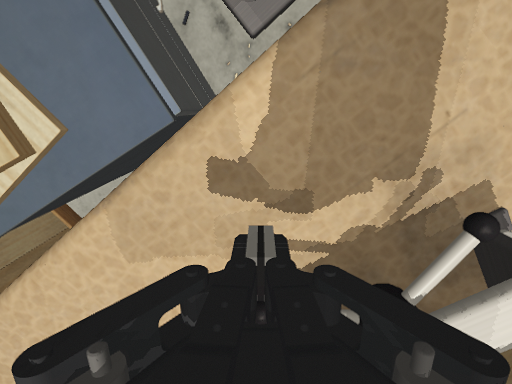

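Run:
```python
from ang import *
print(ang('wr14.png',482,227)); print(ang('sd14.png',170+150/3.75,155+(516-300)/3.75)); print(ang('sc14.png',180+108/3.75,130+206/3.75))
for n in ('13','14'):
    a=cv2.imread(f'pics/sd{n}.png')[195:225,200:230]; b=cv2.imread(f'pics/sc{n}.png')[170:200,200:230]
    cv2.imwrite(f'pics/y{n}.png',np.hstack([cv2.resize(x,(360,360),interpolation=0) for x in (a,b)]))
cv2.imwrite('pics/y.png',np.vstack([cv2.imread('pics/y13.png'),cv2.imread('pics/y14.png')])[:, :][::1][:720:1]); y=cv2.imread('pics/y.png'); cv2.imwrite('pics/y.png',cv2.resize(y,(580,580)))
```

```text
(array([ 0.4626, -0.238 ,  0.064 ]), np.float64(0.0748), np.float64(77.3), np.float64(-42.7))
(array([ 0.4599, -0.2384,  0.064 ]), np.float64(0.0751), np.float64(75.3), np.float64(-44.7))
(array([ 0.4627, -0.2332,  0.064 ]), np.float64(0.0795), np.float64(78.2), np.float64(-41.8))
```

View pics/y.png

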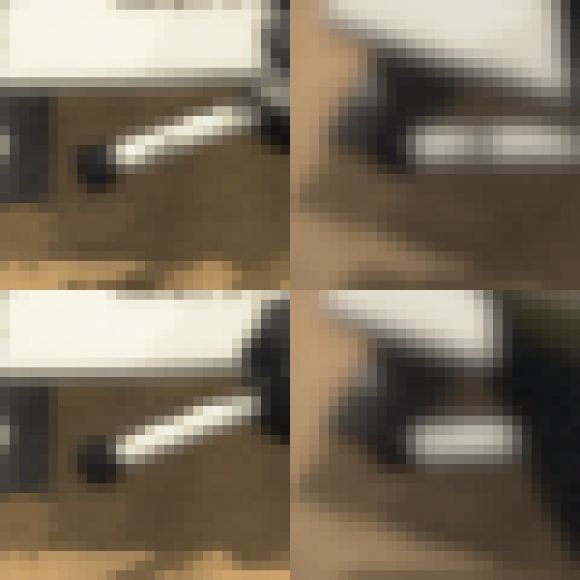

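The knob turned about 2–3° (3–4 mm at the ball) after the bite and has stayed there since release. I lift clear and check from above.

```bash
python3 -m handwheel '[[0,0,0,0.03,0],[0,0,0,0.08,0],[0,0,0,0.14,0],[0,0,-0.03,0.18,-10],[0,0.02,-0.06,0.18,-20],[0,0.04,-0.08,0.18,-30],[0,0.06,-0.08,0.18,-40],[0,0.07,-0.08,0.18,-50],[0,0.07,-0.08,0.18,-60],[0,0.07,-0.08,0.18,-60]]';python3 -m handwheel '[[0,0,0,0,0],[0,0,0,0,0]]'
python3 - <<'E'
from h import *
s=env.get_state();print(s['clock'],s['position'],s['contact_force'],s['qpos'].round(2))
grab('scene','sc15.png');grab('side','sd15.png');grab('wrist','wr15.png')
a=cv2.imread('pics/sc15.png')[130:210,180:300]; b=cv2.imread('pics/sd15.png')[155:235,170:290]
cv2.imwrite('pics/z15.png',np.vstack([cv2.resize(x,(450,300),interpolation=2) for x in (a,b)]))
E
```

```text
clock: 23.08
position: [0.4642, -0.4162, 0.2137]
ee_rot: [-0.541, -0.455, 0.541, -0.455]
contact_force: [0.5, -0.5, 0.5]
finger_gap: -0.002
clock: 23.32
position: [0.4639, -0.4164, 0.214]
ee_rot: [0.541, 0.455, -0.541, 0.455]
contact_force: [-0.6, -1.5, -0.3]
finger_gap: 0.001
23.325 [ 0.46391502 -0.4163555   0.2140362 ] [-0.59258263 -1.45692697 -0.31149845] [ 0.55  0.38  0.18  1.37 -0.07  1.4   0.56]
```

View pics/z15.png

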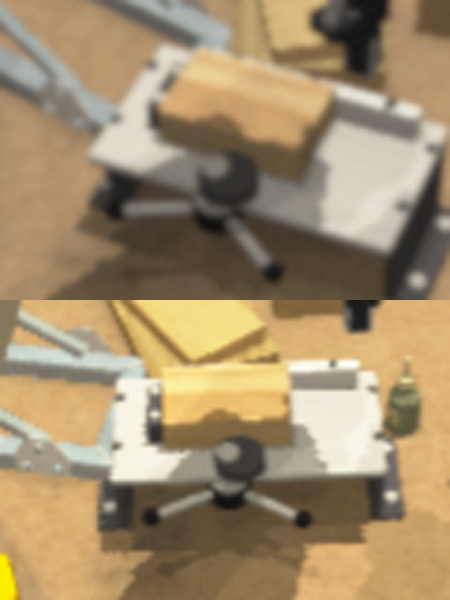

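View pics/wr15.png

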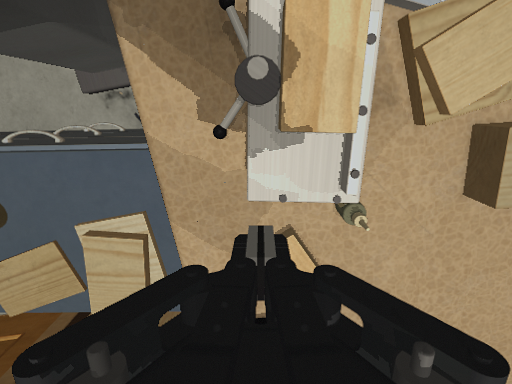

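The knob has spokes at (228,3) and (220,131) and the cam edge touches the block (x≈281); the block lies flat on the fence and its left end is at the stop. I put numbers on it.

Run:
```python
from ang import *
from fit import W
print('front',ang('wr15.png',220,131)[:3],ang('sd15.png',170+304/3.75,155+(518-300)/3.75)[:3],ang('sc15.png',180+271/3.75,130+270/3.75)[:3])
p=np.load('pose2.npy')
def loc(w): C,s=np.cos(p[2]),np.sin(p[2]); d=w[:2]-p[:2]; return np.array([C*d[0]+s*d[1],-s*d[0]+C*d[1]])
c=load('wr15.png')
for n,u,v,z in [('bFR',281,131,.122),('bBR',356,133,.122),('plFR',248,201,.088),('plBR',358,203,.088)]: print(n,loc(atz(c,u,v,z)).round(4))
a=cv2.imread('pics/sc15.png')[135:175,205:245]; b=cv2.imread('pics/sd15.png')[165:205,195:235]
cv2.imwrite('pics/q15.png',np.hstack([cv2.resize(x,(400,400),interpolation=0) for x in (a,b)]))
a=cv2.imread('pics/sc15.png');cv2.imwrite('pics/f15.png',a)
```

```text
front (array([ 0.4284, -0.3619,  0.064 ]), np.float64(0.0718), np.float64(-45.2)) (array([ 0.4262, -0.3644,  0.064 ]), np.float64(0.0751), np.float64(-45.3)) (array([ 0.428 , -0.3612,  0.064 ]), np.float64(0.0716), np.float64(-44.6))
bFR [-0.0369 -0.0347]
bBR [ 0.0318 -0.0354]
plFR [-0.0681 -0.1142]
plBR [ 0.0543 -0.1146]
```

View pics/q15.png

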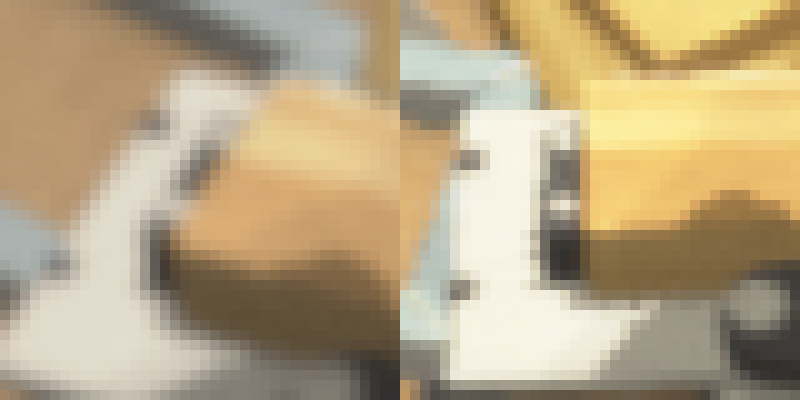

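View pics/f15.png

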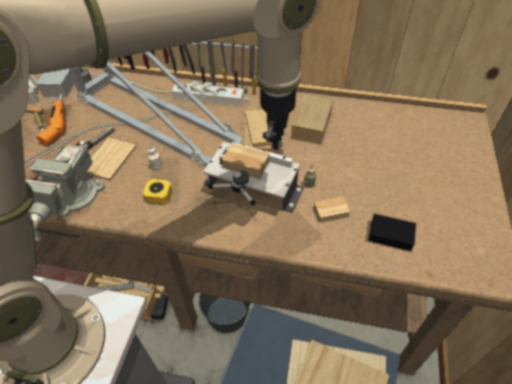

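Block end measures y=-35 mm of the stand (nominal -35), with no gap at the stop. The knob holds and the bystanders are in place. I hand it in.

```bash
python3 -c "
from bench import env
print(env.get_state()['clock']); print(env.finish_job())"
```

```text
23.475
the job is handed in; nothing more can be done
None
```

The block is home against the end stop and clamped, and I handed the job in at 23.5 s with the arm clear of everything.

- **Block:** I slid it to the stop with the shut fingers, until the push rose to about 9 N with no further travel. After clamping, its near end measures y = -35 mm in the stand frame (nominal -35). The crops show no gap at the stop, and the block lies on the fence.
- **Knob:** I turned it counterclockwise by the front ball. The bite came at about 1.55 rad from the loose position. I stopped at about 18.6 N tangential, slightly over the 10–18 N range, and about 22 N in total, under the 25 N limit. After I let go, the front ball reads -45° in all three cameras, and the second ball stayed where it was left.
- **Bystanders:** The last pictures show the tape measure and both bottles where they were.

**What disagreed or failed:**
- The first sweep passed over the ball without turning the knob. The real end of the shut fingers was about 15 mm above the reported TCP, so I came back 22 mm lower.
- The fixed cameras and the wrist camera disagreed by 3–4 mm on where the stand is.
- About 12 N of the last push was vertical, probably from the finger meeting the ball off its middle.
- I did not push on the block again to test the grip.

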